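# Press the back onto a watch case

## Task

Push the loading slide with the watch on it nose first between the press's guides, under the overhanging head, until it is fully home against the stop. Then push the press's black button down to snap the watch's back fully home, and let the button spring up again. Leave the slide in the press and do not disturb the other things on the bench.

Things in the scene. Friction and masses are not known exactly. Their poses are not given: they have to be found in the camera images.
- slide: loose aluminium loading slide, flat on the bench, with a round watch case fixed on it (40 mm diameter, rim 20 mm above the bench). Origin: on its underside, below the watch's centre; +x points to its flat nose. Front plate 60 x 56 x 8 mm (x -30 to +30), tail 30 wide x 8 thick back to x = -135. About 0.16 kg.
- slide_grip (a point): grasp point on the slide's black upright handle fin, at (-115, 0, +35) mm in the slide's frame. The fin stands on the tail: 30 mm long (x), 12 thick (y), from 8 to 53 mm above the bench.
- case_back (a joint): the watch's press-fit steel back, a disc 33 mm in diameter held by friction (about 4 N) in the watch case: 0 = standing 6 mm proud of the case rim, 0.005 = fully home (m, grows as it goes down)
- case_back_top (a point): centre of the top face of the case back; 26 mm above the bench while it stands proud, 21 mm when home
- press: grey bench press, bolted down. Origin: on the bench below the ram's axis; +x is the way in, towards the column. Two steel guide rails 12 mm high, inner faces at y = -31 and +31, run from x = -55 to +30, with flared mouth pieces out to x = -80 (about 90 mm wide there). Column x = 45 to 85. Head x = -24 to +85, 44 wide, underside 60 and top 105 mm above the bench.
- press_stop (a point): middle of the stop bar's face between the rails, at x = +30 mm in the press's frame, 7 mm above the bench (bar 14 mm high). With the slide's nose against it, the slide's origin is at the press's origin.
- ram (a joint): sprung ram of the press, its pad (30 mm diameter) 33 mm above the bench at rest: 0 = up, grows as it is pushed down (m), limit 0.016. The pad meets a proud case back at 0.007 and has it home at 0.012; 7 to 10 N in all to press the back in. It springs up when released.
- ram_top (a point): centre of the top of the black mushroom button (48 mm diameter) on the ram, 145 mm above the bench at rest
- dust_cover: bystander: yellow plastic dust cover, 68 mm in diameter, 48 high; origin under its centre
- movement_tray: bystander: grey tray 100 x 45 x 18 mm with three watch movements; origin under its centre
- screwdriver: bystander: small screwdriver lying flat, 130 mm long, along its x
- oil_jar: bystander: small amber jar with black lid, 44 mm in diameter, 45 high; origin under its centre
Not all that is in view belongs to the job. Several things have the shape of the press; the one meant has the colours described above.

How it is judged:
On the way, in this order (a step that is already met when the one before it is completed fails the run):
1. the slide is home against the stop, the watch under the ram with its back still proud (x of slide in the frame of press between -0.005 and 0.005 m and y of slide in the frame of press between -0.006 and 0.006 m and angle between the x axis of slide and the x axis of press, either way round below 0.12 rad and angle between slide's own z axis and vertical below 0.06 rad and height (world z) of slide below 0.005 m and value of joint case_back below 0.002 m), for 0.2 s.
2. the ram, pushed down, has pressed the back home in the watch (x of slide in the frame of press between -0.005 and 0.005 m and y of slide in the frame of press between -0.006 and 0.006 m and angle between the x axis of slide and the x axis of press, either way round below 0.12 rad and angle between slide's own z axis and vertical below 0.06 rad and height (world z) of slide below 0.005 m and value of joint case_back above 0.0035 m and value of joint ram above 0.009 m), for 0.1 s.
At the end, for the whole second after the job is handed in: The slide lies flat and still in the press, within 5 mm of its place against the stop, within 6 mm sideways and 0.12 rad of the guides; the case back is pressed in (at least 3.5 of its 5 mm); the ram is up again (within 3 mm) (x of slide in the frame of press between -0.005 and 0.005 m and y of slide in the frame of press between -0.006 and 0.006 m and angle between the x axis of slide and the x axis of press, either way round below 0.12 rad and angle between slide's own z axis and vertical below 0.06 rad and height (world z) of slide below 0.005 m and value of joint case_back above 0.0035 m and value of joint ram below 0.003 m and linear speed of slide below 0.01 m/s); the robot touches nothing.
It fails at once if the yellow dust cover is pushed more than 25 mm from its place (distance of dust_cover from where it was at the start of the episode above 0.025 m).
It fails at once if the movement tray is pushed more than 25 mm from its place (distance of movement_tray from where it was at the start of the episode above 0.025 m).
It fails at once if the screwdriver is pushed more than 25 mm from its place (distance of screwdriver from where it was at the start of the episode above 0.025 m).
It fails at once if the oil jar is pushed more than 25 mm from its place (distance of oil_jar from where it was at the start of the episode above 0.025 m).
It also fails if it takes over 51 s, if anything falls off the work surface, if the arm or the gripper's body presses on something with over 40 N, if the wrist force passes 120 N, or if a joint passes its speed limit or range.

## Robot

A 6-joint arm with a two-finger parallel gripper is mounted at the origin on the work surface. World frame = base frame: x ahead of the robot, y to its left, z up, the work surface at z = 0. Lengths are in m, angles in rad, forces in N, time in s.
With the tool pointing down it reaches from about 0.35 to 0.875 m from the base axis. Payload 4.2 kg.
Tool frame: the origin (TCP) lies midway between the tips of the shut fingers; the grasp point (between the pads) lies 19 mm behind it (arm.grasp_offset is the distance from the TCP to the grasp point, in m); z points along the fingers, y is the line along which they close (so a half turn about z gives the same grasp; the last joint's range is limited). The gripper opens to 87 mm and grips with 3 to 60 N. Pads are 19 mm wide; open, the fingers measure 117 mm over their backs; the gripper's body (75 mm by 190 mm) begins 51 mm behind the grasp point.
Start: joints at [1.547, 0.385, 0.008, 0, -1.194, -0.259], TCP at [0.174, 0.6, 0.223] pointing down, gripper open.
Joint ranges: [-3.14, 3.14], [-1.21, 2.06], [-1.07, 1.41], [-3.16, 2.05], [-2.99, -0.16], [-3.1, 3.1]. Speed limits (rad/s): [2.79, 2.79, 3.14, 3.14, 3.14, 3.14].

## Interface

Orientations are given as a unit quaternion [x, y, z, w].
In Python, from plant import telemetry, vision, ticket, arm gives the robot as it stands.
- The arm moves only by the shell command python3 -m jog 'ROWS' [FORCE]. ROWS is JSON, a list of rows, each an object with "claw": the opening, from 0 (shut) to 1 (fully open); "delta_pos": the shift along the tool's x, y, z as a fraction of full scale, a list of three; "yaw": the turn about the tool's z as a fraction of full scale. In form: [{"claw": claw, "delta_pos": [x, y, z], "yaw": yaw}, ...]. A call has exactly 10 rows; each row is the pose to reach, as a shift and turn from the pose commanded when the call began, along the tool's axes at that moment; what a row does not reach only later rows make up. Full scale, the value 1, is 20 cm for a shift and 45 degrees for a turn. A row lasts 1/8 s, in which the tool goes at most 62.5 mm and 10.7 degrees, less where a joint would pass 70% of its speed; a pose out of reach is approached as far as the arm can. A call with a number of a shift or a turn outside -1 to 1 is refused whole. A call with a gripper value outside its range is refused whole. The fingers move at their own pace and stop on an object; FORCE is the grip in N (left out, the last holds). Time passes only in rows, so rows that repeat a pose let the fingers close, or fill a call up. It gives the time, the measured TCP pose, the force, the opening and the grip force at its end, in the units of the state.
- telemetry.read_state(): the state, without advancing time (a new reading comes with each control period).
- vision.capture(name): name is "scene" or "side" or "wrist"; returns a dict with "image" (400x640x3 uint8, red, green, blue), "intrinsics" (3x3 intrinsics, pixels), "R" (3x3) and "t" (3): a world point X has camera coordinates R X + t. Camera axes: x right, y down, z forward; pixel columns grow to the right and rows downward; lengths in m; the calibration is good to about 2 mm. A picture is of the moment at which its call begins. There is no depth.
- ticket.finish_job(): hands the job in; it is judged then, once.
The state is a dict: "time_s": time; "q": joint angles; "qvel": joint speeds; "joint_efforts": joint torques, N m; "eef_pos": TCP position; "eef_rot": TCP orientation; "force": force on the tool from outside, world axes, zero at the start; "torque": the same for the moment, N m; "finger_gap": finger opening in m; "gripper_force": force on a finger pad.
Only numpy, scipy, OpenCV 4.12 (cv2) and the standard library are available. Lean on these libraries where they do the work, as an engineer would, in place of code of your own. Each camera call takes 0.05 s, during which the arm holds its last target. There are 200 camera calls.

## Working session

There is one attempt and no reset: what is moved stays moved. The work goes in short steps, Python scripts to look and compute and a shell command to move; the robot and the scene stay as the last step left them, time stands still between calls to the robot, and variables do not carry over. Pictures are saved under pics/ and viewed, at most 10 in all, crops included, and the job is handed in when it is done.

```bash
ls; mkdir -p pics; python3 - <<'E'
from plant import telemetry, vision, arm
import cv2,numpy as np,pickle
d={}
for n in ["scene","side","wrist"]:
    c=vision.capture(n); d[n]=c; cv2.imwrite(f"pics/{n}0.png",c["image"][:,:,::-1])
    print(n,c["intrinsics"].tolist(),(-c["R"].T@c["t"]).round(3),c["R"][2].round(3))
pickle.dump(d,open("c0.pkl","wb"))
a=d
cv2.imwrite("pics/a0.png",cv2.resize(np.vstack([d["scene"]["image"],d["side"]["image"]])[:,:,::-1],None,fx=.75,fy=.75))
print(telemetry.read_state())
E
```

```text
pics
scene [[479.30135196021587, 0.0, 323.7120701774333], [0.0, 479.30135196021587, 197.55322045699972], [0.0, 0.0, 1.0]] [ 1.15  -0.138  0.999] [-0.538  0.119 -0.834]
side [[520.707659316953, 0.0, 322.8977392481727], [0.0, 520.707659316953, 195.00144900325088], [0.0, 0.0, 1.0]] [ 1.253 -0.76   1.092] [-0.485  0.51  -0.71 ]
wrist [[344.5710486882062, 0.0, 314.50813166587847], [0.0, 344.5710486882062, 197.81537187798517], [0.0, 0.0, 1.0]] [0.251 0.577 0.384] [-0.284  0.08  -0.956]
{'time_s': 0.15, 'q': array([ 1.54660971e+00,  3.85384276e-01,  6.96882083e-03, -3.33172509e-04,
       -1.19400034e+00, -2.58600972e-01]), 'qvel': array([-0.00069442, -0.00185636,  0.004023  ,  0.00322822, -0.00115295,
        0.00123415]), 'joint_efforts': array([-2.20327820e-04, -3.91053808e+01,  1.87586796e+01,  4.22232226e+00,
        1.23900769e-02, -1.41342189e-04]), 'eef_pos': array([0.17426071, 0.59975777, 0.22172244]), 'eef_rot': array([ 9.90011546e-01, -1.40983895e-01, -5.90981918e-05,  8.22287968e-04]), 'force': array([ 0.42427352,  0.23522648, -0.07237407]), 'torque': array([ 0.02949703,  0.03048966, -0.02177832]), 'gripper_force': 0.0, 'finger_gap': 0.08688381105413323}
```

View pics/scene0.png

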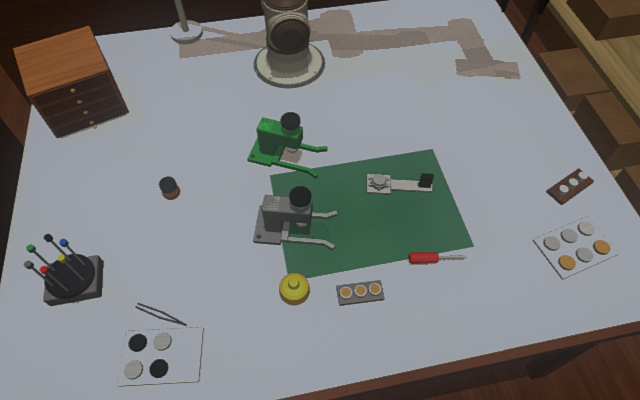

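View pics/side0.png

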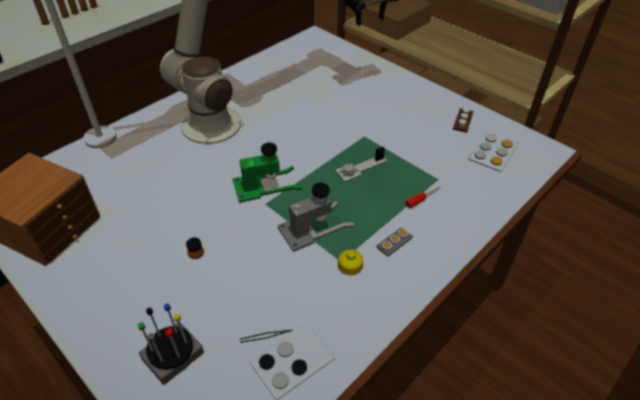

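The scene view shows the slide with its watch at (379,183) and black fin at (426,180). The grey press has its button at (300,196) and its mouth to the right at (335,230). The green press is a decoy, and the side view agrees: fin (380,153), button (320,190). I'll enlarge both.

```bash
python3 - <<'E'
import cv2,numpy as np,pickle
d=pickle.load(open("c0.pkl","rb"))
a=cv2.resize(d["scene"]["image"][160:260,245:445],None,fx=4,fy=4,interpolation=2)[:,:800]
b=cv2.resize(d["side"]["image"][130:255,270:395],None,fx=4,fy=4,interpolation=2)
cv2.imwrite("pics/z1.png",a[:,:,::-1]);cv2.imwrite("pics/z2.png",b[:,:,::-1])
for n,(y0,y1,x0,x1) in {"scene":(150,260,245,445),"side":(130,255,270,395)}.items():
    im=d[n]["image"][y0:y1,x0:x1]
    m=(im.max(2)<45).astype(np.uint8)
    k,l,s,c=cv2.connectedComponentsWithStats(m)
    for i in range(1,k):
        if s[i,4]>25: print(n,s[i]+np.array([x0,y0,0,0,0]),c[i]+[x0,y0])
E
```

```text
scene [419 174  14  13 133] [425.36842105 180.48120301]
scene [290 187  21  20 347] [300.         196.38616715]
side [270 144   6  14  67] [272.13432836 149.71641791]
side [375 148  10  12  96] [379.30208333 153.40625   ]
side [312 183  17  16 220] [320.1        190.25909091]
side [290 205  41  32 459] [304.99346405 221.0087146 ]
```

View pics/z1.png

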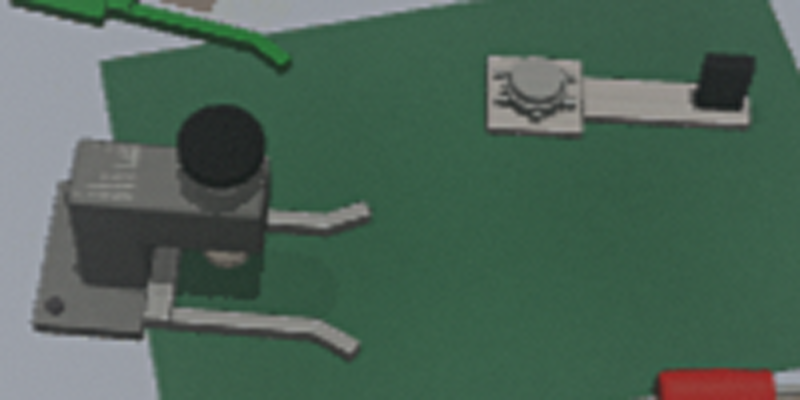

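View pics/z2.png

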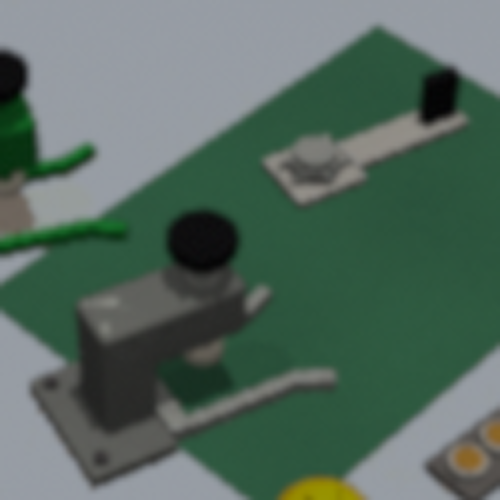

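The crops show the slide plate with corners at crop (488,57) to (582,128), the tail running right to (749,122) and the fin at (725,80). The press head runs (70,203) to (265,212), and the near rail (172,310) to (318,325). I'll turn these into positions.

```bash
cat > h.py <<'E'
import cv2,numpy as np,pickle
def ray(c,u,v):
    return -c["R"].T@c["t"], c["R"].T@np.linalg.inv(c["intrinsics"])@[u,v,1]
def onz(c,u,v,z):
    o,r=ray(c,u,v); return o+r*(z-o[2])/r[2]
def tri(c1,p1,c2,p2):
    P=[c["intrinsics"]@np.c_[c["R"],c["t"]] for c in (c1,c2)]
    X=cv2.triangulatePoints(P[0],P[1],np.array(p1,float),np.array(p2,float)).ravel(); return X[:3]/X[3]
E
python3 - <<'E'
from h import *
d=pickle.load(open("c0.pkl","rb")); s,e=d["scene"],d["side"]
S=lambda x,y:(245+x/4-.4,160+y/4-.4); D=lambda x,y:(270+x/4-.4,130+y/4-.4)
p=lambda n,X:print(n,(X*1000).round(1))
p("fin tri",tri(s,(425.4,180.5),e,(379.3,153.4)))
p("button tri",tri(s,(300,196.4),e,(320.1,190.3)))
p("watch tri",tri(s,S(540,78),e,D(318,149)))
for n,x,y,z in [("plTL",488,57,8),("plTR",581,61,8),("plBR",582,128,8),("plBL",487,125,8),("tailTL",584,79,8),("tailBL",584,115,8),("tailBR",749,121,8),("watch",540,78,26),
 ("finTL",704,54,53),("finTR",754,57,53),("finBR",744,108,8),("finBL",695,104,8)]: p(n,onz(s,*S(x,y),z/1000))
for n,x,y,z in [("headNL",70,203,105),("headNR",265,212,105),("headFL",80,140,105),("rail1",172,311,12),("rail2",318,322,12),("mouthN",357,345,12),("mouthF",368,205,12),("frail",325,213,12),("frail2",270,211,12)]: p(n,onz(s,*S(x,y),z/1000))
for n,x,y,z in [("e rail1",180,428,12),("e rail2",298,372,12),("e mouthN",335,374,12),("e mouthF",268,290,12),("e headNL",100,335,105),("e headNR",243,290,105)]: p(n,onz(e,*D(x,y),z/1000))
for n,x,y,z in [("e fin t l",422,75,53),("e fin t r",457,68,53),("e plL",265,160,8),("e plB",303,203,8),("e plR",365,178,8),("e watch",318,149,26)]: p(n,onz(e,*D(x,y),z/1000))
E
```

```text
fin tri [525.1 258.7  29.3]
button tri [580.4 -64.4 134.5]
watch tri [496.9 148.8  26.1]
plTL [461.2 126.    8. ]
plTR [476.1 183.6   8. ]
plBR [526.2 169.8   8. ]
plBL [512.2 112.    8. ]
tailTL [490.1 181.5   8. ]
tailBL [516.9 173.8   8. ]
tailBR [541.9 274.2   8. ]
watch [495.9 149.   26. ]
finTL [516.5 244.6  53. ]
finTR [524.7 274.   53. ]
finBR [531.8 274.3   8. ]
finBL [522.7 244.9   8. ]
headNL [ 579.4 -149.9  105. ]
headNR [606.3 -46.2 105. ]
headFL [ 539.2 -138.9  105. ]
rail1 [ 605.7 -102.8   12. ]
rail2 [629.9 -20.6  12. ]
mouthN [649.1  -1.6  12. ]
mouthF [557.3  25.5  12. ]
frail [557.7  -1.2  12. ]
frail2 [549.7 -33.5  12. ]
e rail1 [ 609.3 -113.7   12. ]
e rail2 [632.  -20.4  12. ]
e mouthN [651.6  -3.7  12. ]
e mouthF [563.3  22.9  12. ]
e headNL [ 572.9 -149.9  105. ]
e headNR [611. -56. 105.]
e fin t l [517.  245.2  53. ]
e fin t r [530.9 270.7  53. ]
e plL [464.2 126.    8. ]
e plB [517.4 111.    8. ]
e plR [532.5 164.7   8. ]
e watch [497.6 148.7  26. ]
```

```bash
cat >> h.py <<'E'
from scipy.spatial.transform import Rotation as Ro
def go(x,y,z,ang):
    "remaining move to TCP x,y,z (mm) with tool x at world angle ang (deg), in jog units"
    from plant import telemetry
    s=telemetry.read_state(); R=Ro.from_quat(s["eef_rot"]).as_matrix()
    a=np.degrees(np.arctan2(R[1,0],R[0,0])); dy=(a-ang+180)%360-180
    print("t",round(s["time_s"],2),"pos",(s["eef_pos"]*1e3).round(1),"tilt z",R[:,2].round(4),"ang",round(a,2),"F",s["force"].round(1),"gap",round(s["finger_gap"],4),
      "\n delta",(R.T@(np.array([x,y,z])/1e3-s["eef_pos"])/.2).round(3),"yaw",round(dy/45,3))
E
python3 -m jog '[{"claw":1,"delta_pos":[0.25,0.14,0],"yaw":0.2},{"claw":1,"delta_pos":[0.5,0.28,0],"yaw":0.4},{"claw":1,"delta_pos":[0.75,0.42,0],"yaw":0.6},{"claw":1,"delta_pos":[1,0.55,0],"yaw":0.8},{"claw":1,"delta_pos":[1,0.55,0],"yaw":1},{"claw":1,"delta_pos":[1,0.55,0],"yaw":1},{"claw":1,"delta_pos":[1,0.55,0],"yaw":1},{"claw":1,"delta_pos":[1,0.55,0],"yaw":1},{"claw":1,"delta_pos":[1,0.55,0],"yaw":1},{"claw":1,"delta_pos":[1,0.55,0],"yaw":1}]' 40
python3 -c "
from h import *
go(525,262,220,-104.5)"
```

```text
time_s: 1.4
eef_pos: [0.3355, 0.439, 0.2225]
eef_rot: [0.861, -0.509, 0.0, 0.0]
force: [0.2, 0.7, 0.4]
finger_gap: 0.087
gripper_force: 0.0
t 1.4 pos [335.5 439.  222.5] tilt z [-0.e+00 -1.e-04 -1.e+00] ang -61.15 F [0.2 0.7 0.4] gap 0.087 
 delta [ 1.232 -0.403  0.013] yaw 0.963
```

```bash

python3 -m jog '[{"claw":1,"delta_pos":[0.25,-0.1,0],"yaw":0.2},{"claw":1,"delta_pos":[0.5,-0.2,0],"yaw":0.4},{"claw":1,"delta_pos":[0.75,-0.3,0],"yaw":0.6},{"claw":1,"delta_pos":[1,-0.4,0],"yaw":0.8},{"claw":1,"delta_pos":[1,-0.4,0],"yaw":0.96},{"claw":1,"delta_pos":[1,-0.4,0],"yaw":0.96},{"claw":1,"delta_pos":[1,-0.4,0],"yaw":0.96},{"claw":1,"delta_pos":[1,-0.4,0],"yaw":0.96},{"claw":1,"delta_pos":[1,-0.4,0],"yaw":0.96},{"claw":1,"delta_pos":[1,-0.4,0],"yaw":0.96}]'
python3 - <<'E'
from h import *
from plant import vision
go(525,262,220,-104.5)
c=vision.capture("wrist"); pickle.dump(c,open("w1.pkl","wb")); cv2.imwrite("pics/w1.png",c["image"][:,:,::-1])
print(-c["R"].T@c["t"])
E
```

```text
time_s: 2.65
eef_pos: [0.502, 0.3023, 0.2226]
eef_rot: [-0.613, 0.79, 0.0, 0.0]
force: [-0.4, -0.3, -0.2]
finger_gap: 0.0869
gripper_force: 0.0
t 2.65 pos [502.  302.3 222.6] tilt z [ 1.e-04  1.e-04 -1.e+00] ang -104.35 F [-0.4 -0.3 -0.2] gap 0.0869 
 delta [ 0.167 -0.161  0.013] yaw 0.003
[0.48095282 0.22311146 0.38490056]
```

View pics/w1.png

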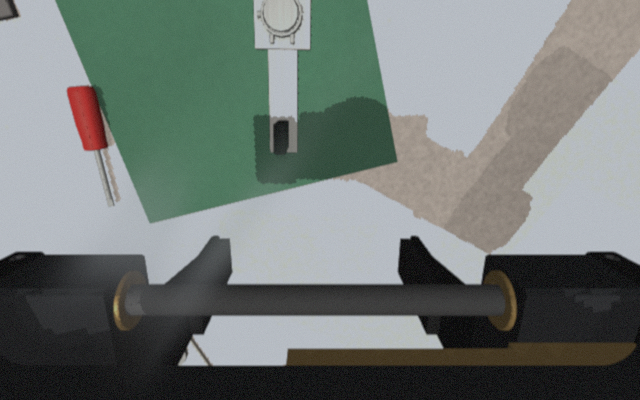

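The wrist view shows the slide aligned with the image columns: fin (283,135), watch (281,17). The gripper's wide side lies along tool y. I'll look at the press from above once before grasping.

```bash

python3 -m jog '[{"claw":1,"delta_pos":[0.25,-0.2,0],"yaw":0},{"claw":1,"delta_pos":[0.5,-0.4,0],"yaw":0},{"claw":1,"delta_pos":[0.75,-0.6,0],"yaw":0},{"claw":1,"delta_pos":[1,-0.8,0],"yaw":0},{"claw":1,"delta_pos":[1,-0.8,0],"yaw":0},{"claw":1,"delta_pos":[1,-0.8,0],"yaw":0},{"claw":1,"delta_pos":[1,-0.8,0],"yaw":0},{"claw":1,"delta_pos":[1,-0.8,0],"yaw":0},{"claw":1,"delta_pos":[1,-0.8,0],"yaw":0},{"claw":1,"delta_pos":[1,-0.8,0],"yaw":0}]'
python3 -m jog '[{"claw":1,"delta_pos":[0.2,0,-0.1],"yaw":0},{"claw":1,"delta_pos":[0.4,0,-0.2],"yaw":0},{"claw":1,"delta_pos":[0.5,0,-0.2],"yaw":0},{"claw":1,"delta_pos":[0.5,0,-0.2],"yaw":0},{"claw":1,"delta_pos":[0.5,0,-0.2],"yaw":0},{"claw":1,"delta_pos":[0.5,0,-0.2],"yaw":0},{"claw":1,"delta_pos":[0.5,0,-0.2],"yaw":0},{"claw":1,"delta_pos":[0.5,0,-0.2],"yaw":0},{"claw":1,"delta_pos":[0.5,0,-0.2],"yaw":0},{"claw":1,"delta_pos":[0.5,0,-0.2],"yaw":0}]'
python3 - <<'E'
from h import *
from plant import vision
go(525,262,220,-104.5)
c=vision.capture("wrist"); pickle.dump(c,open("w2.pkl","wb")); cv2.imwrite("pics/w2.png",c["image"][:,:,::-1])
E
```

```text
time_s: 3.95
eef_pos: [0.6073, 0.069, 0.2226]
eef_rot: [-0.613, 0.79, -0.0, 0.0]
force: [-0.2, 0.2, -0.2]
finger_gap: 0.0872
gripper_force: 0.0
time_s: 5.2
eef_pos: [0.5825, -0.0283, 0.2626]
eef_rot: [-0.613, 0.79, 0.0, 0.0]
force: [0.8, -0.0, -0.5]
finger_gap: 0.0869
gripper_force: 0.0
t 5.2 pos [582.5 -28.3 262.6] tilt z [ 0.  0. -1.] ang -104.4 F [ 0.8 -0.  -0.5] gap 0.0869 
 delta [-1.334  0.64   0.213] yaw 0.002
```

View pics/w2.png

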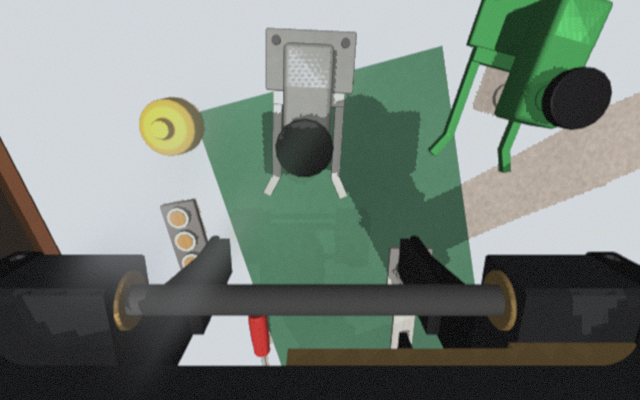

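The wrist view shows the press nearly straight: rails at columns 275-282 and 334-342 (rows 95-180), button (304,147), mouth tips (268,192) and (343,194). I'll measure the rail and tail edges by row scans.

```bash
python3 - <<'E'
from h import *
w1=pickle.load(open("w1.pkl","rb"));w2=pickle.load(open("w2.pkl","rb"))
s0=pickle.load(open("c0.pkl","rb"))["scene"]
def scan(c,rows,x0,x1,z,green):
    im=c["image"].astype(int); out=[]
    for r in rows:
        row=im[r,x0:x1]; ng=(row[:,1]-row[:,0]<green)&(row.sum(1)>200)
        i=np.flatnonzero(ng)
        if len(i): out.append([i[0]+x0-.5,i[-1]+x0+.5,r])
    out=np.array(out); 
    E=[np.array([onz(c,a[k],a[2],z)[:2] for a in out])*1e3 for k in (0,1)]
    return out,E
def ln(P): 
    v=cv2.fitLine(P.astype(np.float32),cv2.DIST_HUBER,0,.01,.01).ravel(); d=v[:2]*(-1 if v[1]>0 else 1)
    return v[2:],np.degrees(np.arctan2(d[1],d[0]))
for nm,c,rows,x0,x1,z in [("tail",w1,range(56,108,4),255,312,.008),("plate",w1,range(22,46,4),245,320,.008),
   ("railL",w2,range(125,172,4),262,292,.012),("railR",w2,range(150,174,3),325,352,.012)]:
    o,E=scan(c,rows,x0,x1,z,12); print(nm,o[[0,-1]].tolist())
    for e in E: print("   ",*[np.round(t,2) for t in ln(e)])
    m=(E[0]+E[1])/2; print("   mid",*[np.round(t,2) for t in ln(m)])
# button circle
im=w2["image"]; m=(im.max(2)<60).astype(np.uint8); m[200:]=0; m[:,:260]=0; m[:,345:]=0
k,l,st,ce=cv2.connectedComponentsWithStats(m); i=1+st[1:,4].argmax(); print(st[i],ce[i])
for z in(.145,.135): print("button",(onz(w2,*ce[i],z)*1e3).round(1),(onz(w2,st[i,0],ce[i][1],z)-onz(w2,st[i,0]+st[i,2],ce[i][1],z))[:2]*1e3)
print("button tri scene",tri(w2,ce[i],s0,(300,196.4))*1e3)
im=w1["image"]; m=np.zeros(im.shape[:2],np.uint8); m[115:160,268:302]=im[115:160,268:302].max(2)<40
k,l,st,ce=cv2.connectedComponentsWithStats(m); i=1+st[1:,4].argmax(); print(st[i],ce[i]); print("fin tri",tri(w1,ce[i],s0,(425.4,180.5))*1e3)
for n,u,v,z in [("watch",281,17,.024),("fin",*ce[i],.045)]: print(n,onz(w1,u,v,z)*1e3)
for n,u,v,z in [("tipL",268,192,.012),("tipR",343,194,.012),("bTL",265,29,.0),("bTR",356,32,.0)]: print(n,onz(w2,u,v,z)*1e3)
E
```

```text
tail [[267.5, 297.5, 56.0], [268.5, 297.5, 104.0]]
    [523.62 198.42] -105.05
    [495.51 210.89] -105.21
   mid [509.71 205.23] -105.2
plate [[253.5, 310.5, 22.0], [254.5, 310.5, 42.0]]
    [524.33 152.93] -105.09
    [470.26 166.78] -105.93
   mid [497.3  159.86] -105.51
railL [[272.5, 291.5, 125.0], [272.5, 280.5, 169.0]]
    [625.28 -59.19] -106.48
    [618.38 -54.5 ] -108.3
   mid [622.14 -55.79] -107.48
railR [[332.5, 340.5, 150.0], [331.5, 339.5, 171.0]]
    [560.87 -25.35] -106.96
    [550.88 -22.78] -106.55
   mid [555.87 -24.07] -106.76
[ 276  123   57   54 2151] [305.53324035 149.65550907]
button [579.3 -65.8 145. ] [ 44.96148746 -11.58041295]
button [580.  -64.3 135. ] [ 46.56810844 -11.99421897]
button tri scene [579.93295439 -64.49472239 135.68584352]
[274 121  14  22 193] [280.11917098 129.14507772]
fin tri [525.58614285 254.69600334  32.05247275]
watch [494.26930474 149.79206688  24.        ]
fin [521.43698921 248.30467019  45.        ]
tipL [646.71524834  -6.47103787  12.        ]
tipR [556.75637588  19.40129755  12.        ]
bTL [ 597.77725319 -186.63838122    0.        ]
bTR [ 499.62476472 -158.23938147    0.        ]
```

```bash

python3 -m jog '[{"claw":1,"delta_pos":[-0.25,0.16,0],"yaw":0},{"claw":1,"delta_pos":[-0.5,0.32,0],"yaw":0},{"claw":1,"delta_pos":[-0.75,0.48,0.1],"yaw":0.02},{"claw":1,"delta_pos":[-1,0.64,0.3],"yaw":0.02},{"claw":1,"delta_pos":[-1,0.64,0.4],"yaw":0.02},{"claw":1,"delta_pos":[-1,0.64,0.5],"yaw":0.02},{"claw":1,"delta_pos":[-1,0.64,0.5],"yaw":0.02},{"claw":1,"delta_pos":[-1,0.64,0.5],"yaw":0.02},{"claw":1,"delta_pos":[-1,0.64,0.5],"yaw":0.02},{"claw":1,"delta_pos":[-1,0.64,0.5],"yaw":0.02}]'
python3 -c "
from h import *
go(525.6,262.2,17,-105.2)"
```

```text
time_s: 6.5
eef_pos: [0.5087, 0.1972, 0.1634]
eef_rot: [-0.607, 0.795, -0.0, 0.001]
force: [-0.2, -0.7, -0.3]
finger_gap: 0.0871
gripper_force: 0.0
t 6.5 pos [508.7 197.2 163.4] tilt z [ 1.3e-03  9.0e-04 -1.0e+00] ang -105.33 F [-0.2 -0.7 -0.3] gap 0.0871 
 delta [-0.335  0.005  0.732] yaw -0.003
```

```bash

python3 -m jog '[{"claw":1,"delta_pos":[-0.2,0.005,0],"yaw":0},{"claw":1,"delta_pos":[-0.335,0.005,0],"yaw":0},{"claw":1,"delta_pos":[-0.335,0.005,0],"yaw":0},{"claw":1,"delta_pos":[-0.335,0.005,0.2],"yaw":0},{"claw":1,"delta_pos":[-0.335,0.005,0.4],"yaw":0},{"claw":1,"delta_pos":[-0.335,0.005,0.6],"yaw":0},{"claw":1,"delta_pos":[-0.335,0.005,0.73],"yaw":0},{"claw":1,"delta_pos":[-0.335,0.005,0.73],"yaw":0},{"claw":0.3,"delta_pos":[-0.335,0.005,0.73],"yaw":0},{"claw":0,"delta_pos":[-0.335,0.005,0.73],"yaw":0}]' 30
python3 -m jog '[{"claw":0,"delta_pos":[0,0,0],"yaw":0},{"claw":0,"delta_pos":[0,0,0],"yaw":0},{"claw":0,"delta_pos":[0,0,0],"yaw":0},{"claw":0,"delta_pos":[0,0,0],"yaw":0},{"claw":0,"delta_pos":[0,0,0],"yaw":0},{"claw":0,"delta_pos":[0,0,0],"yaw":0},{"claw":0,"delta_pos":[0,0,0],"yaw":0},{"claw":0,"delta_pos":[0,0,0],"yaw":0},{"claw":0,"delta_pos":[0,0,0],"yaw":0},{"claw":0,"delta_pos":[0,0,0],"yaw":0}]'
python3 -c "
from h import *
go(644.8,151,17,-106.5)"
```

```text
time_s: 7.75
eef_pos: [0.5259, 0.2626, 0.0183]
eef_rot: [-0.607, 0.795, 0.0, 0.002]
force: [0.9, -0.4, -0.2]
finger_gap: 0.0742
gripper_force: 0.0
time_s: 9.0
eef_pos: [0.525, 0.2621, 0.0165]
eef_rot: [-0.607, 0.795, 0.0, 0.0]
force: [-0.5, 0.3, -0.2]
finger_gap: 0.0117
gripper_force: 30.0
t 9.0 pos [525.  262.1  16.5] tilt z [-0.e+00  1.e-04 -1.e+00] ang -105.31 F [-0.5  0.3 -0.2] gap 0.0117 
 delta [ 0.378 -0.724 -0.003] yaw 0.027
```

The fin is gripped (gap 11.7 mm, 30 N). Next I'll drag the slide to the pre-insert pose.

```bash

python3 -m jog '[{"claw":0,"delta_pos":[0.05,-0.08,0],"yaw":0},{"claw":0,"delta_pos":[0.1,-0.18,0],"yaw":0.01},{"claw":0,"delta_pos":[0.15,-0.28,0],"yaw":0.02},{"claw":0,"delta_pos":[0.2,-0.38,0],"yaw":0.027},{"claw":0,"delta_pos":[0.25,-0.48,0],"yaw":0.027},{"claw":0,"delta_pos":[0.3,-0.58,0],"yaw":0.027},{"claw":0,"delta_pos":[0.35,-0.67,0],"yaw":0.027},{"claw":0,"delta_pos":[0.378,-0.724,0],"yaw":0.027},{"claw":0,"delta_pos":[0.378,-0.724,0],"yaw":0.027},{"claw":0,"delta_pos":[0.378,-0.724,0],"yaw":0.027}]'
python3 - <<'E'
from h import *
from plant import vision
go(613,44,17,-106.5)
ims=[]
for n,(y,x) in {"scene":(160,240),"side":(140,270)}.items():
    c=vision.capture(n); pickle.dump(c,open(f"p_{n}.pkl","wb")); ims.append(cv2.resize(c["image"][y:y+125,x:x+130],(400,385),interpolation=2))
cv2.imwrite("pics/p.png",np.hstack(ims)[:,:,::-1])
E
```

```text
time_s: 10.25
eef_pos: [0.6448, 0.1508, 0.0166]
eef_rot: [-0.598, 0.801, -0.0, 0.0]
force: [1.4, 0.1, 0.1]
finger_gap: 0.0119
gripper_force: 29.9
t 10.25 pos [644.8 150.8  16.6] tilt z [ 3.e-04 -3.e-04 -1.e+00] ang -106.48 F [1.4 0.1 0.1] gap 0.0119 
 delta [ 0.557  0.001 -0.002] yaw 0.001
```

View pics/p.png

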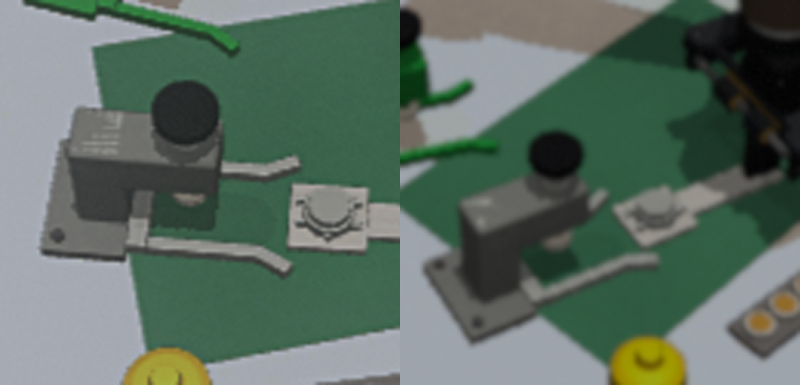

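The plate (rows 182-247 in the left crop) is centred between the mouth tips (rows 160 and 268). Pushing in.

```bash

python3 -m jog '[{"claw":0,"delta_pos":[0.06,0,0],"yaw":0},{"claw":0,"delta_pos":[0.12,0,0],"yaw":0},{"claw":0,"delta_pos":[0.18,0,0],"yaw":0},{"claw":0,"delta_pos":[0.24,0,0],"yaw":0},{"claw":0,"delta_pos":[0.3,0,0],"yaw":0},{"claw":0,"delta_pos":[0.35,0,0],"yaw":0},{"claw":0,"delta_pos":[0.4,0,0],"yaw":0},{"claw":0,"delta_pos":[0.45,0,0],"yaw":0},{"claw":0,"delta_pos":[0.48,0,0],"yaw":0},{"claw":0,"delta_pos":[0.48,0,0],"yaw":0}]'
python3 -c "
from h import *
go(613,44,17,-106.5)"
```

```text
time_s: 11.6
eef_pos: [0.617, 0.0581, 0.0165]
eef_rot: [-0.598, 0.802, 0.0, -0.001]
force: [-0.1, -1.5, -0.5]
finger_gap: 0.012
gripper_force: 30.0
t 11.6 pos [617.   58.1  16.5] tilt z [-8.e-04 -6.e-04 -1.e+00] ang -106.55 F [-0.1 -1.5 -0.5] gap 0.012 
 delta [ 0.073 -0.001 -0.002] yaw -0.001
```

```bash

python3 -m jog '[{"claw":0,"delta_pos":[0.01,0,0],"yaw":0},{"claw":0,"delta_pos":[0.02,0,0],"yaw":0},{"claw":0,"delta_pos":[0.03,0,0],"yaw":0},{"claw":0,"delta_pos":[0.04,0,0],"yaw":0},{"claw":0,"delta_pos":[0.045,0,0],"yaw":0},{"claw":0,"delta_pos":[0.05,0,0],"yaw":0},{"claw":0,"delta_pos":[0.055,0,0],"yaw":0},{"claw":0,"delta_pos":[0.06,0,0],"yaw":0},{"claw":0,"delta_pos":[0.06,0,0],"yaw":0},{"claw":0,"delta_pos":[0.06,0,0],"yaw":0}]'
python3 -m jog '[{"claw":0,"delta_pos":[0.005,0,0],"yaw":0},{"claw":0,"delta_pos":[0.01,0,0],"yaw":0},{"claw":0,"delta_pos":[0.015,0,0],"yaw":0},{"claw":0,"delta_pos":[0.02,0,0],"yaw":0},{"claw":0,"delta_pos":[0.02,0,0],"yaw":0},{"claw":0,"delta_pos":[0.02,0,0],"yaw":0},{"claw":0,"delta_pos":[0.02,0,0],"yaw":0},{"claw":0,"delta_pos":[0.02,0,0],"yaw":0},{"claw":0,"delta_pos":[0.02,0,0],"yaw":0},{"claw":0,"delta_pos":[0.02,0,0],"yaw":0}]'
python3 -c "
from h import *
go(613,44,17,-106.5)"
```

```text
time_s: 12.85
eef_pos: [0.6153, 0.0488, 0.0171]
eef_rot: [-0.598, 0.801, -0.0, 0.002]
force: [1.4, 5.7, -0.5]
finger_gap: 0.012
gripper_force: 30.0
time_s: 14.1
eef_pos: [0.6161, 0.0483, 0.0179]
eef_rot: [-0.598, 0.801, -0.0, 0.005]
force: [0.4, 16.2, 2.0]
finger_gap: 0.0116
gripper_force: 30.1
t 14.1 pos [616.1  48.3  17.9] tilt z [ 0.0085  0.0061 -0.9999] ang -106.52 F [ 0.4 16.2  2. ] gap 0.0116 
 delta [0.025 0.009 0.004] yaw -0.0
```

```bash
python3 - <<'E'
from h import *
from plant import vision
ims=[]
for n,(y,x) in {"scene":(180,250),"side":(170,270)}.items():
    c=vision.capture(n); pickle.dump(c,open(f"q_{n}.pkl","wb")); ims.append(cv2.resize(c["image"][y:y+90,x:x+100],(400,360),interpolation=2))
cv2.imwrite("pics/q.png",np.hstack(ims)[:,:,::-1])
E
```

```text
(no output)
```

View pics/q.png

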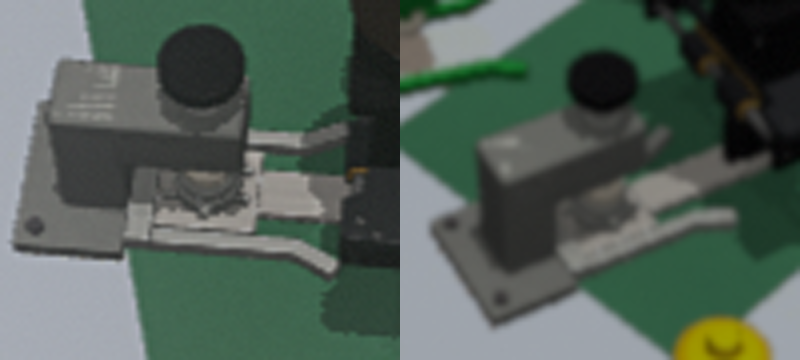

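```bash
python3 - <<'E'
from h import *
c=pickle.load(open("q_scene.pkl","rb")); p=pickle.load(open("p_scene.pkl","rb"))
d=np.array([-.284,-.959]);n=np.array([.959,-.284])
def sh(nm,c,x,y,z):
    P=onz(c,250+x/4-.4,180+y/4-.4,z/1000)*1e3; print(nm,P[:2].round(1),"s",(P[:2]@d).round(1),"lat",(P[:2]@n-575.3).round(1))
sh("rearN",c,255,231,8);sh("rearF",c,263,153,8);sh("noseN",c,158,225,8);sh("stop",c,152,205,14);sh("stopN",c,153,238,14);sh("tipN",c,337,268,12);sh("railstart",c,128,240,12)
im=c["image"]; g=cv2.cvtColor(im,cv2.COLOR_RGB2GRAY)
for r in (231,234,236): print(r,g[r,280:320].tolist())
E
```

```text
rearN [615.6 -43.4] s -133.2 lat 27.4
rearF [564.1 -28.4] s -133.0 lat -26.2
noseN [600.3 -98.5] s -76.0 lat 28.3
stop [ 589.7 -100. ] s -71.5 lat 18.6
stopN [ 611.5 -103. ] s -74.9 lat 40.4
tipN [651.  -2.] s -183.0 lat 49.6
railstart [ 608.8 -117.5] s -60.3 lat 41.9
231 [56, 67, 133, 141, 135, 134, 134, 137, 88, 91, 99, 100, 93, 93, 98, 86, 65, 62, 65, 85, 94, 111, 98, 76, 62, 63, 61, 68, 79, 82, 84, 86, 135, 151, 120, 139, 147, 146, 146, 146]
234 [108, 93, 137, 149, 144, 140, 146, 150, 125, 146, 154, 154, 153, 153, 151, 150, 153, 152, 150, 110, 85, 90, 134, 146, 146, 151, 146, 145, 145, 148, 147, 146, 149, 134, 83, 64, 66, 84, 77, 71]
236 [106, 113, 141, 147, 144, 143, 146, 120, 83, 79, 94, 95, 98, 107, 124, 131, 133, 152, 161, 163, 155, 154, 161, 155, 150, 148, 148, 149, 148, 150, 150, 152, 153, 120, 87, 78, 80, 79, 79, 81]
```

In the left crop the nose sits against the stop bar with only a one-pixel contact line, and it is laterally centred. So the slide is home. I'll release it and rise.

```bash

python3 -m jog '[{"claw":0.5,"delta_pos":[0,0,0],"yaw":0},{"claw":0.5,"delta_pos":[0,0,0],"yaw":0},{"claw":0.5,"delta_pos":[0,0,0],"yaw":0},{"claw":0.5,"delta_pos":[0,0,0],"yaw":0},{"claw":0.5,"delta_pos":[0,0,-0.15],"yaw":0},{"claw":0.5,"delta_pos":[0,0,-0.35],"yaw":0},{"claw":0.5,"delta_pos":[0,0,-0.6],"yaw":0},{"claw":0.5,"delta_pos":[0,0,-0.85],"yaw":0},{"claw":0,"delta_pos":[0,0,-0.9],"yaw":0},{"claw":0,"delta_pos":[0,0,-0.9],"yaw":0}]'
python3 -c "
from h import *
go(581,-64.6,165,-106.5)"
```

```text
time_s: 15.45
eef_pos: [0.6128, 0.0434, 0.1969]
eef_rot: [-0.598, 0.802, 0.0, 0.001]
force: [-0.6, -1.1, 0.2]
finger_gap: 0.0306
gripper_force: 0.0
t 15.45 pos [612.8  43.4 196.9] tilt z [ 8.e-04  7.e-04 -1.e+00] ang -106.55 F [-0.6 -1.1  0.2] gap 0.0306 
 delta [ 0.563 -0.002  0.159] yaw -0.001
```

```bash

python3 -m jog '[{"claw":0,"delta_pos":[0.15,0,0],"yaw":0},{"claw":0,"delta_pos":[0.3,0,0],"yaw":0},{"claw":0,"delta_pos":[0.45,0,0],"yaw":0},{"claw":0,"delta_pos":[0.565,0,0],"yaw":0},{"claw":0,"delta_pos":[0.565,0,0],"yaw":0},{"claw":0,"delta_pos":[0.565,0,0.08],"yaw":0},{"claw":0,"delta_pos":[0.565,0,0.16],"yaw":0},{"claw":0,"delta_pos":[0.565,0,0.16],"yaw":0},{"claw":0,"delta_pos":[0.565,0,0.16],"yaw":0},{"claw":0,"delta_pos":[0.565,0,0.16],"yaw":0}]'
python3 - <<'E'
from h import *
from plant import vision
go(581,-64.6,131,-106.5)
ims=[]
for n,(y,x) in {"scene":(160,250),"side":(150,270)}.items():
    c=vision.capture(n); pickle.dump(c,open(f"r_{n}.pkl","wb")); ims.append(cv2.resize(c["image"][y:y+100,x:x+100],(400,400),interpolation=2))
cv2.imwrite("pics/r.png",np.hstack(ims)[:,:,::-1])
E
```

```text
time_s: 16.7
eef_pos: [0.5812, -0.0646, 0.1651]
eef_rot: [-0.598, 0.801, -0.0, 0.0]
force: [-0.1, 0.3, -0.1]
finger_gap: 0.0009
gripper_force: 0.0
t 16.7 pos [581.2 -64.6 165.1] tilt z [ 0.0012  0.     -1.    ] ang -106.49 F [-0.1  0.3 -0.1] gap 0.0009 
 delta [0.001 0.001 0.17 ] yaw 0.0
```

View pics/r.png

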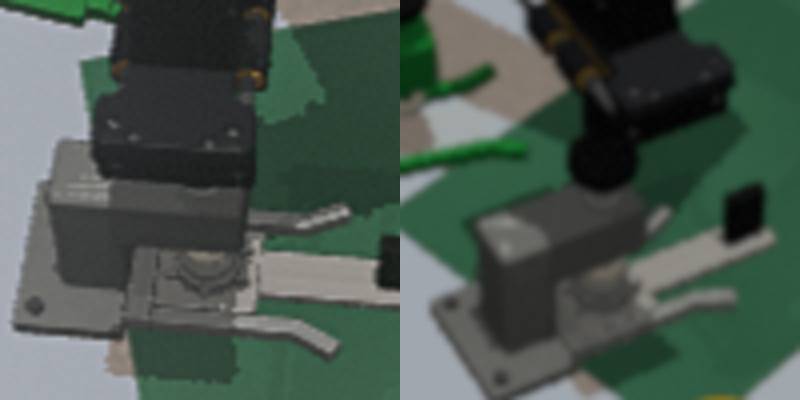

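The slide stayed home (plate rear edge still at crop column 258), and the shut fingers are over the button. Pressing.

```bash

python3 -m jog '[{"claw":0,"delta_pos":[0,0,0.05],"yaw":0},{"claw":0,"delta_pos":[0,0,0.09],"yaw":0},{"claw":0,"delta_pos":[0,0,0.11],"yaw":0},{"claw":0,"delta_pos":[0,0,0.13],"yaw":0},{"claw":0,"delta_pos":[0,0,0.15],"yaw":0},{"claw":0,"delta_pos":[0,0,0.165],"yaw":0},{"claw":0,"delta_pos":[0,0,0.17],"yaw":0},{"claw":0,"delta_pos":[0,0,0.17],"yaw":0},{"claw":0,"delta_pos":[0,0,0.17],"yaw":0},{"claw":0,"delta_pos":[0,0,0.17],"yaw":0}]'
```

```text
time_s: 18.05
eef_pos: [0.5805, -0.0648, 0.1334]
eef_rot: [-0.599, 0.801, -0.0, 0.0]
force: [-6.4, 1.9, 14.5]
finger_gap: 0.0006
gripper_force: 7.2
```

```bash

python3 -m jog '[{"claw":0,"delta_pos":[0,0,0.01],"yaw":0},{"claw":0,"delta_pos":[0,0,0.02],"yaw":0},{"claw":0,"delta_pos":[0,0,0.02],"yaw":0},{"claw":0,"delta_pos":[0,0,0.02],"yaw":0},{"claw":0,"delta_pos":[0,0,0.02],"yaw":0},{"claw":0,"delta_pos":[0,0,0.02],"yaw":0},{"claw":0,"delta_pos":[0,0,0.02],"yaw":0},{"claw":0,"delta_pos":[0,0,0.02],"yaw":0},{"claw":0,"delta_pos":[0,0,0.02],"yaw":0},{"claw":0,"delta_pos":[0,0,0.02],"yaw":0}]'
```

```text
time_s: 19.3
eef_pos: [0.5806, -0.0649, 0.1331]
eef_rot: [-0.599, 0.801, -0.001, 0.0]
force: [-13.3, 4.4, 30.3]
finger_gap: 0.0007
gripper_force: 15.3
```

The force doubled for 0.3 mm more travel, so the ram has bottomed at about 12 mm and the back is home. I'll lift off and check.

```bash

python3 -m jog '[{"claw":0,"delta_pos":[0,0,-0.03],"yaw":0},{"claw":0,"delta_pos":[0,0,-0.08],"yaw":0},{"claw":0,"delta_pos":[0,0,-0.15],"yaw":0},{"claw":0,"delta_pos":[0,0,-0.3],"yaw":0},{"claw":0,"delta_pos":[0,0,-0.5],"yaw":0},{"claw":0,"delta_pos":[-0.2,0,-0.7],"yaw":0},{"claw":0,"delta_pos":[-0.4,0,-0.8],"yaw":0},{"claw":0,"delta_pos":[-0.4,0,-0.8],"yaw":0},{"claw":0,"delta_pos":[-0.4,0,-0.8],"yaw":0},{"claw":0,"delta_pos":[-0.4,0,-0.8],"yaw":0}]'
python3 - <<'E'
from h import *
from plant import vision
go(581,-64.6,131,-106.5)
ims=[]
for n,(y,x) in {"scene":(160,250),"side":(150,270)}.items():
    c=vision.capture(n); ims.append(cv2.resize(c["image"][y:y+100,x:x+100],(400,400),interpolation=2))
cv2.imwrite("pics/f.png",np.hstack(ims)[:,:,::-1])
E
```

```text
time_s: 20.55
eef_pos: [0.6029, 0.011, 0.2855]
eef_rot: [-0.598, 0.802, 0.0, -0.001]
force: [0.7, -0.6, -0.6]
finger_gap: 0.0009
gripper_force: 0.0
t 20.55 pos [602.9  11.  285.5] tilt z [-2.2e-03 -5.0e-04 -1.0e+00] ang -106.58 F [ 0.7 -0.6 -0.6] gap 0.0009 
 delta [ 0.393 -0.004  0.773] yaw -0.002
```

View pics/f.png

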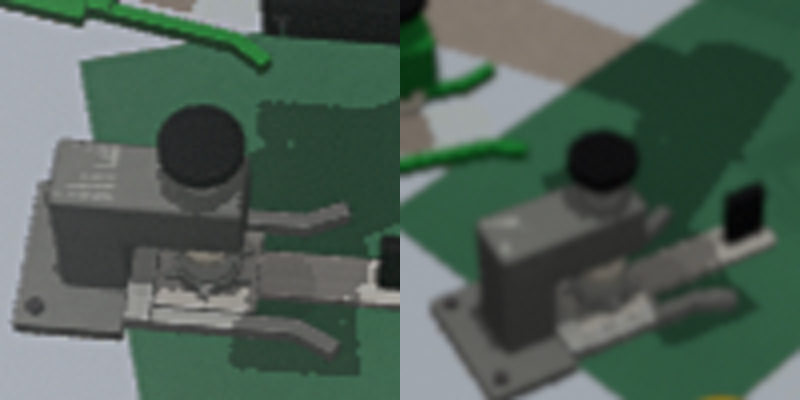

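The button is back up at crop (201,146), the slide is still home, and the arm is clear. Handing in.

```bash
python3 -c "
from plant import ticket
print(ticket.finish_job())"
```

```text
the job is handed in; nothing more can be done
None
```

I pushed the slide home against the stop, pressed the watch back in until the ram bottomed, and let the button spring up; the job is handed in at about 21 s, but no verdict was shown.

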